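# Seat the hex key in a microscope foot's hidden set screw

### The job

Take the T-handled hex key with the longer handle out of its stand and put its shank down the flared collar on the white microscope foot. The set screw's hex socket is out of sight at the bottom, so turn the key until it drops in, and leave it standing fully home in the screw, ready for tightening; leave the shorter-handled key in the stand.

Things in the scene. Friction and masses are not known exactly. Their poses are not given: they have to be found in the camera images.
- key_grip (a point): Centre of the longer-handled key's handle: a black bar 86 mm long (along x), 14 thick (y), 26 high; z up. Below it a steel hex shank, 17 mm across flats (flats face +y and -y), ends 130 mm below this point; its last 5 mm is a cone down to 11 mm. 0.25 kg, heaviest in the handle. Starts upright in a hole 45 mm deep of the grey stand (200 x 55 x 55 mm high, two holes 100 mm apart).
- small_grip (a point): Centre of the handle of the other T-handled key, which stays in the stand: handle only 54 mm long, same thickness and height, same axes, with a round 17 mm shank and thin tip. Which of the stand's two holes it is in varies.
- bore_mouth (a point): Centre of the upper rim of the flared steel collar on the fixed white foot, 103 mm above the table; z up, x towards the chrome column stub (40 mm wide, 129 mm above the table, 97 mm away). Inside, the collar is 47 mm wide at the rim and narrows over 22 mm to a bore of 21.5 mm. Key_grip stands 54 mm above this point when home, about 67 mm when the hex has not dropped in.
- socket (a point): Centre of the set screw's socket mouth, 58 mm below the rim; axes of the foot, not of the hex. Hex 18.6 mm across flats, 18 deep, direction unknown, repeats every 60 degrees; the key enters within about 11 degrees. Once in line the key falls in by its weight if not gripped tight: fingers 5 mm wider than the handle still turn it. Engaged, the screw turns stiffly with it (0.3 N m): no harm.
Things that resemble listed ones, but are neither listed nor needed, are in the scene too. What is shaped like the part that bears key_grip but green, turquoise or yellow is not meant.

How it is judged:
By the outcome, as a careful person would: the job done as asked, in the order asked, and still so for the second after the job is handed in, with the robot touching nothing.
It also fails if it takes over 48 s, if anything falls off the work surface, if the arm or the gripper's body presses on something with over 40 N, if the wrist force passes 120 N, or if a joint passes its speed limit or range.

### The arm

A 6-joint arm with a two-finger parallel gripper is mounted at the origin on the work surface. World frame = base frame: x ahead of the robot, y to its left, z up, the work surface at z = 0. Lengths are in m, angles in rad, forces in N, time in s.
With the tool pointing down it reaches from about 0.4 to 0.825 m from the base axis. Payload 7 kg.
Tool frame: the origin (TCP) lies at the very end of the fingers, on their centre line; the grasp point (between the pads) lies 19 mm behind it; z points along the fingers, y is the line along which they close (so a half turn about z gives the same grasp; the last joint's range is limited). The gripper opens to 88 mm and grips with 3 to 60 N. Pads are 19 mm wide; open, the fingers measure 130 mm over their backs; the gripper's body (78 mm by 193 mm) begins 47 mm behind the grasp point.
Start: joints at [1.537, 0.359, 0.012, 0, -1.224, -0.288], TCP at [0.213, 0.64, 0.227] pointing down, gripper open.
Joint ranges: [-3.07, 3.07], [-1.43, 2.12], [-1.02, 1.25], [-3.03, 1.67], [-3.05, -0], [-3.03, 3.03]. Speed limits (rad/s): [2.39, 2.39, 3.01, 3.14, 3.14, 3.14].

### API

Orientations are given as [roll, pitch, yaw] about the fixed x, y, z axes, in that order (R = Rz(yaw) Ry(pitch) Rx(roll)).
In Python, from station import arm gives the robot as it stands. The module is installed in compiled form; this text tells all that it offers.
- The arm moves only by the shell command python3 -m crank 'ROWS' [FORCE]. ROWS is JSON, a list of rows, each an object of numbers: "dx", "dy", "dz": the shift along the world's x, y, z in m; "twist": the turn about the world's z in degrees; "grip": the opening, from -1 (shut) to 1 (fully open). A call has exactly 5 rows; each row is the pose to reach, as a shift and turn from the pose commanded when the call began; what a row does not reach only later rows make up. A row lasts 1/12 s, in which the tool goes at most 41.7 mm and 7.16 degrees, less where a joint would pass 70% of its speed; a pose out of reach is approached as far as the arm can. A call with a gripper value outside its range is refused whole. The fingers move at their own pace and stop on an object; FORCE is the grip in N (left out, the last holds). Time passes only in rows, so rows that repeat a pose let the fingers close, or fill a call up. It gives the time, the measured TCP pose, the force, the opening and the grip force at its end, in the units of the state.
- arm.get_state(): the state, without advancing time (a new reading comes with each control period).
- arm.grab_frame(name): name is "scene" or "top" or "wrist"; returns the picture (384x512x3 uint8, red, green, blue); there is no depth.
- arm.get_calibration(name): a dict with "fx", "fy", "cx", "cy" (pixels), "cam_to_world" (4x4, takes a point from camera to world coordinates); the wrist camera has in their place "tool_from_camera" (4x4, takes a point from camera to tool coordinates, whose origin is the TCP and whose axes are the flange's). Camera axes: x right, y down, z forward; pixel columns grow to the right and rows downward; lengths in m; the calibration is good to about 2 mm. A picture is of the moment at which its call begins: read the wrist's pose just before it. get_calibration takes no time and is no camera call.
- arm.job_done(): hands the job in; it is judged then, once.
The state is a dict: "t": time; "q": joint angles; "qd": joint speeds; "joint_efforts": joint torques, N m; "eef_pos": TCP position; "ee_rot": TCP orientation; "force": force on the tool from outside, world axes, zero at the start; "moment": the same for the moment, N m; "width": finger opening in m; "gripper_force": force on a finger pad.
Only numpy, scipy, OpenCV 4.12 (cv2) and the standard library are available. Lean on these libraries where they do the work, as an engineer would, in place of code of your own. Each camera call takes 0.05 s, during which the arm holds its last target. There are 200 camera calls.

## Working session

There is one attempt and no reset: what is moved stays moved. The work goes in short steps, Python scripts to look and compute and a shell command to move; the robot and the scene stay as the last step left them, time stands still between calls to the robot, and variables do not carry over. Pictures are saved under pics/ and viewed, at most 10 in all, crops included, and the job is handed in when it is done.

```bash
mkdir -p pics; python3 - <<'E'
from station import arm
import cv2,numpy as np
s=arm.get_state();print(s)
ims=[]
for n in("scene","top"):
    i=arm.grab_frame(n);np.save(f"pics/{n}0.npy",i);ims.append(i)
    c=arm.get_calibration(n);print(n,c)
print(arm.get_calibration("wrist"))
cv2.imwrite("pics/a0.png",ims[0][:,:,::-1])
cv2.imwrite("pics/a1.png",ims[1][:,:,::-1])
E
```

```text
{'t': 0.0, 'q': array([ 1.53711166e+00,  3.59359945e-01,  1.10894134e-02, -3.72481555e-04,
       -1.22411574e+00, -2.88094971e-01]), 'qd': array([-0.00057355, -0.00080924,  0.00056903, -0.00083336, -0.0002954 ,
       -0.00133776]), 'joint_efforts': array([-9.23747939e-04, -5.82714558e+01,  2.93051273e+01,  6.99724853e+00,
        6.86983185e-03, -1.68769852e-04]), 'eef_pos': array([0.21333891, 0.63988789, 0.22564939]), 'ee_rot': array([ 3.13996874e+00, -1.16060313e-04, -3.21906381e-01]), 'force': array([-0.91406316,  0.72285563, -0.34600662]), 'moment': array([ 0.03705171, -0.02641024, -0.05816036]), 'gripper_force': 0.0, 'width': 0.08738139611429833}
scene {'fx': 362.00716429, 'fy': 362.00716429, 'cx': 254.47887176429703, 'cy': 193.87184235542895, 'cam_to_world': array([[ 0.72731172,  0.57279575, -0.37805118,  0.81078379],
       [ 0.68630073, -0.60460821,  0.40427741, -0.24796523],
       [ 0.00299553, -0.5534925 , -0.83284878,  0.7434214 ],
       [ 0.        ,  0.        ,  0.        ,  1.        ]])}
top {'fx': 459.1951192473804, 'fy': 459.1951192473804, 'cx': 252.01810149353545, 'cy': 187.25814346095396, 'cam_to_world': array([[-0.020883  , -0.99636517,  0.08258541,  0.44079805],
       [-0.9995499 ,  0.02258632,  0.01974463,  0.0423841 ],
       [-0.02153816, -0.08213591, -0.99638838,  1.05843157],
       [ 0.        ,  0.        ,  0.        ,  1.        ]])}
{'fx': 341.0016499963912, 'fy': 341.0016499963912, 'cx': 255.7375583258392, 'cy': 196.86416532684495, 'tool_from_camera': array([[ 3.74300582e-04, -9.57093515e-01, -2.89778992e-01,
         7.70743365e-02],
       [ 9.99999925e-01,  3.29276122e-04,  2.04129750e-04,
        -3.15217780e-04],
       [-9.99539568e-05, -2.89779047e-01,  9.57093566e-01,
        -1.57752572e-01],
       [ 0.00000000e+00,  0.00000000e+00,  0.00000000e+00,
         1.00000000e+00]])}
```

View pics/a0.png

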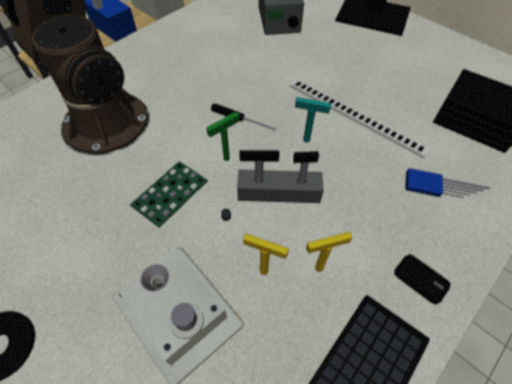

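View pics/a1.png

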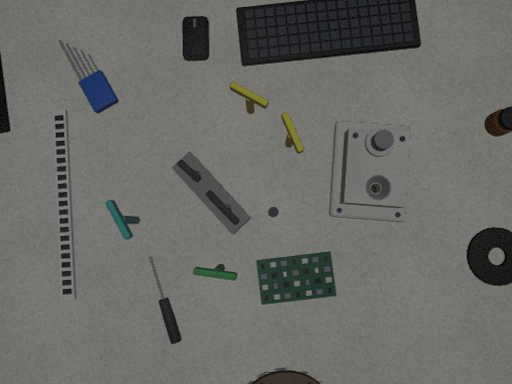

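Scene: black long handle about (259,156), short handle (306,157), stand below them, collar at (155,277). Top: long handle about (222,207), short (188,170), collar (377,187), stub (382,140). Now I'll measure these.

```bash
cat >h.py <<'E'
import numpy as np,cv2
from station import arm
from scipy.spatial.transform import Rotation as R
def cal(n,s=None):
    c=arm.get_calibration(n);K=np.array([[c['fx'],0,c['cx']],[0,c['fy'],c['cy']],[0,0,1]])
    if n=='wrist':
        T=np.eye(4);T[:3,:3]=R.from_euler('xyz',s['ee_rot']).as_matrix();T[:3,3]=s['eef_pos'];T=T@c['tool_from_camera']
    else:T=c['cam_to_world']
    return K,T
def plane(KT,uv,z):
    K,T=KT;d=T[:3,:3]@np.linalg.inv(K)@np.array([uv[0],uv[1],1.]);return T[:3,3]+d*(z-T[2,3])/d[2]
def proj(KT,p):
    K,T=KT;q=K@(T[:3,:3].T@(np.asarray(p)-T[:3,3]));return q[:2]/q[2]
def blobs(im,mask,amin=30):
    cs,_=cv2.findContours(mask.astype(np.uint8),cv2.RETR_EXTERNAL,cv2.CHAIN_APPROX_NONE)
    return [cv2.minAreaRect(c) for c in cs if cv2.contourArea(c)>amin]
E
python3 - <<'E'
from h import *
t=np.load('pics/top0.npy');s=np.load('pics/scene0.npy');KT=cal('top');KS=cal('scene')
for n,im,roi in(('top',t,(150,240,170,255)),('scene',s,(140,170,230,330))):
    m=im.max(2)<45;z=np.zeros_like(m);r0,r1,c0,c1=roi;z[r0:r1,c0:c1]=m[r0:r1,c0:c1]
    for b in blobs(im,z):
        print(n,b)
        bp=cv2.boxPoints(b);w=np.array([plane(KT if n=='top' else KS,p,.153)for p in bp]);print(w.round(3)[:,:2].tolist(),w.mean(0).round(4))
for uv in((377,187),):print('collar',plane(KT,uv,.103))
print('scene collar',plane(KS,(155,277),.103), 'stub', plane(KT,(383,139),.129))
a=cv2.resize(t[110:230,165:255],None,fx=4,fy=4,interpolation=2);b=cv2.resize(t[110:230,325:415],None,fx=4,fy=4,interpolation=2)
cv2.imwrite('pics/b.png',np.hstack([a,b])[:,:,::-1])
E
```

```text
top ((222.18463134765625, 206.7996368408203), (42.521217346191406, 6.923744201660156), 46.46879959106445)
[[0.505, 0.154], [0.514, 0.144], [0.452, 0.087], [0.443, 0.097]] [0.4786 0.1201 0.153 ]
top ((189.25001525878906, 170.25001525878906), (27.577163696289062, 7.071067810058594), 45.0)
[[0.568, 0.209], [0.578, 0.199], [0.538, 0.16], [0.528, 0.17]] [0.5527 0.1846 0.153 ]
scene ((305.5133056640625, 157.19911193847656), (9.778292655944824, 23.4812068939209), 86.18592071533203)
[[0.532, 0.171], [0.565, 0.208], [0.582, 0.188], [0.549, 0.152]] [0.5571 0.1798 0.153 ]
scene ((259.0, 156.0), (10.0, 38.0), 90.0)
[[0.445, 0.097], [0.504, 0.153], [0.522, 0.132], [0.464, 0.078]] [0.4839 0.1149 0.153 ]
collar [ 0.51464459 -0.19816165  0.103     ]
scene collar [ 0.51323803 -0.19674174  0.103     ] stub [ 0.61037519 -0.20799197  0.129     ]
```

View pics/b.png

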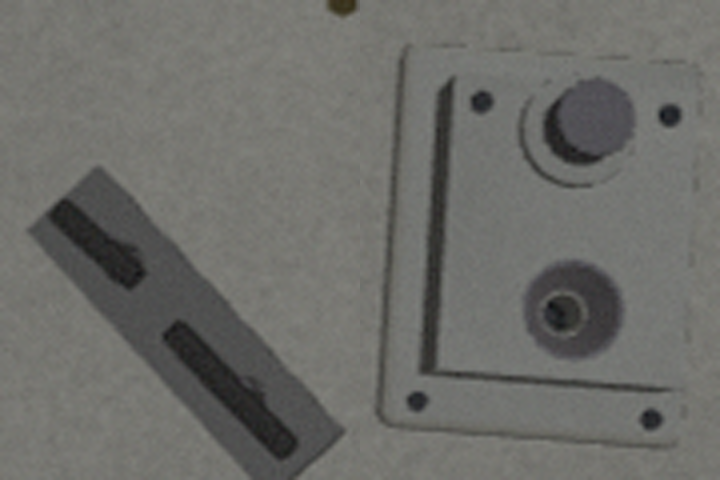

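The right-hand crop shows the collar rim centred at top pixel (378.4,187.5). The long handle centre is about (0.479,0.120) with axis at about 42°. I'll move above it (twist +60).

```bash
python3 -m crank '[{"dx":0.018,"dy":-0.035,"dz":0.003,"twist":4},{"dx":0.036,"dy":-0.07,"dz":0.006,"twist":8},{"dx":0.054,"dy":-0.105,"dz":0.009,"twist":12},{"dx":0.072,"dy":-0.14,"dz":0.012,"twist":16},{"dx":0.09,"dy":-0.175,"dz":0.015,"twist":20}]' 20
python3 -m crank '[{"dx":0.018,"dy":-0.035,"twist":4},{"dx":0.036,"dy":-0.07,"twist":8},{"dx":0.054,"dy":-0.105,"twist":12},{"dx":0.072,"dy":-0.14,"twist":16},{"dx":0.09,"dy":-0.175,"twist":20}]'
python3 -m crank '[{"dx":0.018,"dy":-0.035,"twist":5},{"dx":0.036,"dy":-0.07,"twist":9},{"dx":0.054,"dy":-0.105,"twist":14},{"dx":0.070,"dy":-0.14,"twist":18},{"dx":0.086,"dy":-0.17,"twist":20}]'
python3 -m crank '[{"dx":0},{"dx":0},{"dx":0},{"dx":0},{"dx":0}]'
python3 - <<'E'
from h import *
s=arm.get_state();i=arm.grab_frame('wrist');KW=cal('wrist',s)
print(s['t'],s['eef_pos'],s['ee_rot'],s['q'])
np.save('pics/w1.npy',i);cv2.imwrite('pics/w1.png',i[:,:,::-1])
for b in blobs(i,i.max(2)<45,300):
    print(b);w=np.array([plane(KW,p,.153)for p in cv2.boxPoints(b)]);print(w.round(4)[:,:2].tolist(),w.mean(0))
E
```

```text
0.1 [0.2133707  0.63992816 0.22572755] [ 3.14011491e+00 -1.36219791e-04 -3.21896681e-01] [ 1.53710024e+00  3.59304139e-01  1.11592662e-02 -3.07721915e-04
 -1.22410698e+00 -2.88095926e-01]
((255.5, 269.0), (511.0, 228.0), 0.0)
[[0.1329, 0.8946], [0.3036, 0.7934], [0.1936, 0.4633], [-0.0044, 0.4847]] [0.15640945 0.65897849 0.153     ]invalid input at $[0]: expected keys dx, dy, dz, twist, grip
invalid input at $[0]: expected keys dx, dy, dz, twist, grip
invalid input at $[0]: expected keys dx, dy, dz, twist, grip
invalid input at $[0]: expected keys dx, dy, dz, twist, grip
```

View pics/w1.png

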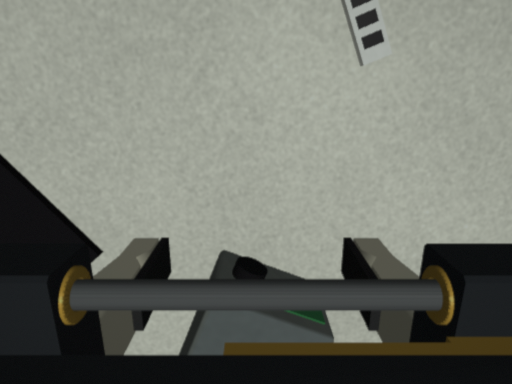

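All five keys are required in each row, so nothing moved. The wrist picture is still at the start pose, with the finger pads at x≈160 and x≈350, row 290. I'll run the moves again.

```bash
python3 -m crank '[{"dx":0.018,"dy":-0.035,"dz":0.003,"twist":4,"grip":1},{"dx":0.036,"dy":-0.07,"dz":0.006,"twist":8,"grip":1},{"dx":0.054,"dy":-0.105,"dz":0.009,"twist":12,"grip":1},{"dx":0.072,"dy":-0.14,"dz":0.012,"twist":16,"grip":1},{"dx":0.09,"dy":-0.175,"dz":0.015,"twist":20,"grip":1}]' 20
python3 -m crank '[{"dx":0.018,"dy":-0.035,"dz":0,"twist":4,"grip":1},{"dx":0.036,"dy":-0.07,"dz":0,"twist":8,"grip":1},{"dx":0.054,"dy":-0.105,"dz":0,"twist":12,"grip":1},{"dx":0.072,"dy":-0.14,"dz":0,"twist":16,"grip":1},{"dx":0.09,"dy":-0.175,"dz":0,"twist":20,"grip":1}]'
python3 -m crank '[{"dx":0.018,"dy":-0.035,"dz":0,"twist":5,"grip":1},{"dx":0.036,"dy":-0.07,"dz":0,"twist":9,"grip":1},{"dx":0.054,"dy":-0.105,"dz":0,"twist":14,"grip":1},{"dx":0.070,"dy":-0.14,"dz":0,"twist":18,"grip":1},{"dx":0.086,"dy":-0.17,"dz":0,"twist":20,"grip":1}]'
python3 -m crank '[{"dx":0,"dy":0,"dz":0,"twist":0,"grip":1},{"dx":0,"dy":0,"dz":0,"twist":0,"grip":1},{"dx":0,"dy":0,"dz":0,"twist":0,"grip":1},{"dx":0,"dy":0,"dz":0,"twist":0,"grip":1},{"dx":0,"dy":0,"dz":0,"twist":0,"grip":1}]'
python3 - <<'E'
from h import *
s=arm.get_state();i=arm.grab_frame('wrist');KW=cal('wrist',s)
print(s['t'],s['eef_pos'],s['ee_rot'],s['q'])
np.save('pics/w2.npy',i);cv2.imwrite('pics/w2.png',i[:,:,::-1])
for p in((.479,.120,.153),(.479,.12,.127)):print(proj(KW,p))
E
```

```text
t: 0.57
eef_pos: [0.3038, 0.4634, 0.2413]
ee_rot: [3.141, 0.0, 0.031]
force: [1.0, 0.8, 0.3]
width: 0.0877
gripper_force: 0.0
t: 0.98
eef_pos: [0.3938, 0.2884, 0.2416]
ee_rot: [-3.141, -0.0, 0.38]
force: [2.3, 0.6, 0.2]
width: 0.0875
gripper_force: 0.0
t: 1.4
eef_pos: [0.4797, 0.118, 0.2417]
ee_rot: [-3.142, -0.0, 0.729]
force: [1.6, -0.0, -1.6]
width: 0.0877
gripper_force: 0.0
t: 1.82
eef_pos: [0.4791, 0.1213, 0.2415]
ee_rot: [-3.141, -0.0, 0.727]
force: [-0.6, -0.3, -0.1]
width: 0.0878
gripper_force: 0.0
1.8167 [0.47911373 0.12127594 0.24154681] [-3.14148089e+00 -1.45416390e-05  7.26770761e-01] [ 6.46375184e-01  4.71196810e-02 -3.51916892e-01 -1.22166100e-04
 -1.17175424e+00  1.65123937e+00]
[258.70746837 202.43099234]
[258.4523952  192.87994938]
```

View pics/w2.png

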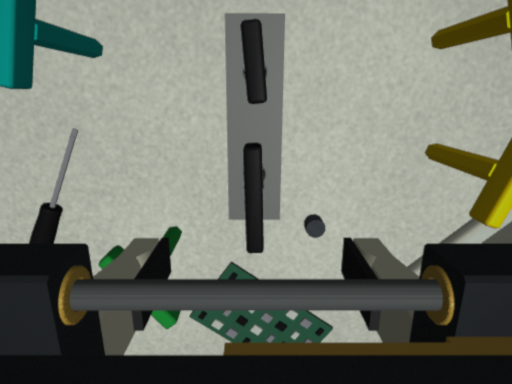

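The wrist view shows the long handle running from (253,144) to (255,251), nearly parallel to the pads. The short handle is at (254,60). I'll refine from this.

```bash
python3 - <<'E'
from h import *
s=arm.get_state();KW=cal('wrist',s);i=np.load('pics/w2.npy')
m=np.zeros((384,512),bool);m[10:256,235:280]=i[10:256,235:280].max(2)<45
for b in blobs(i,m,200):
    print(b);w=np.array([plane(KW,p,.153)for p in cv2.boxPoints(b)]);print(w.round(4)[:,:2].tolist(),w.mean(0))
    d=max((w[0]-w[1],w[1]-w[2]),key=np.linalg.norm);print(np.linalg.norm(d),np.degrees(np.arctan(d[1]/d[0])),np.linalg.norm(w[0]-w[1]),np.linalg.norm(w[1]-w[2]))
print(np.degrees(s['ee_rot'][2]))
E
```

```text
((253.5, 197.5), (109.0, 19.0), 90.0)
[[0.5055, 0.1579], [0.5146, 0.1477], [0.4505, 0.0899], [0.4405, 0.1012]] [0.47776804 0.12417044 0.153     ]
0.08625959343847693 42.03168336651893 0.013686461648516269 0.08625959343847693
((253.81619262695312, 61.19886779785156), (83.42511749267578, 21.088274002075195), 86.00909423828125)
[[0.5641, 0.2121], [0.5738, 0.2025], [0.5376, 0.1645], [0.5272, 0.1748]] [0.55068107 0.18846982 0.153     ]
0.05245138372544555 46.37529565492822 0.013750094893533831 0.05245138372544555
41.65669481309539
```

```bash
python3 -m crank '[{"dx":-0.001,"dy":0.002,"dz":-0.03,"twist":0,"grip":1},{"dx":-0.001,"dy":0.002,"dz":-0.06,"twist":0,"grip":1},{"dx":-0.001,"dy":0.002,"dz":-0.09,"twist":0,"grip":1},{"dx":-0.001,"dy":0.002,"dz":-0.118,"twist":0,"grip":1},{"dx":-0.001,"dy":0.002,"dz":-0.118,"twist":0,"grip":0}]' 25
python3 -m crank '[{"dx":0,"dy":0,"dz":0,"twist":0,"grip":-1},{"dx":0,"dy":0,"dz":0,"twist":0,"grip":-1},{"dx":0,"dy":0,"dz":0,"twist":0,"grip":-1},{"dx":0,"dy":0,"dz":0,"twist":0,"grip":-1},{"dx":0,"dy":0,"dz":0,"twist":0,"grip":-1}]' 25
python3 -m crank '[{"dx":0,"dy":0,"dz":0,"twist":0,"grip":-1},{"dx":0,"dy":0,"dz":0,"twist":0,"grip":-1},{"dx":0,"dy":0,"dz":0,"twist":0,"grip":-1},{"dx":0,"dy":0,"dz":0,"twist":0,"grip":-1},{"dx":0,"dy":0,"dz":0,"twist":0,"grip":-1}]' 25
```

```text
t: 2.28
eef_pos: [0.4751, 0.1214, 0.1188]
ee_rot: [-3.14, 0.008, 0.726]
force: [-1.0, -0.3, 0.3]
width: 0.0845
gripper_force: 0.0
t: 2.7
eef_pos: [0.4791, 0.1228, 0.1249]
ee_rot: [3.141, -0.002, 0.726]
force: [0.0, -0.2, -0.1]
width: 0.0533
gripper_force: 0.0
t: 3.12
eef_pos: [0.4785, 0.1223, 0.1235]
ee_rot: [3.142, 0.0, 0.725]
force: [0.0, -0.2, 0.5]
width: 0.0198
gripper_force: 0.0
```

```bash
python3 -m crank '[{"dx":0,"dy":0,"dz":0,"twist":0,"grip":-1},{"dx":0,"dy":0,"dz":0,"twist":0,"grip":-1},{"dx":0,"dy":0,"dz":0,"twist":0,"grip":-1},{"dx":0,"dy":0,"dz":0,"twist":0,"grip":-1},{"dx":0,"dy":0,"dz":0,"twist":0,"grip":-1}]' 25
python3 -m crank '[{"dx":0,"dy":0,"dz":0.015,"twist":0,"grip":-1},{"dx":0,"dy":0,"dz":0.035,"twist":0,"grip":-1},{"dx":0,"dy":0,"dz":0.06,"twist":0,"grip":-1},{"dx":0,"dy":0,"dz":0.09,"twist":0,"grip":-1},{"dx":0,"dy":0,"dz":0.12,"twist":0,"grip":-1}]' 25
python3 -m crank '[{"dx":0.002,"dy":-0.02,"dz":0,"twist":0,"grip":-1},{"dx":0.006,"dy":-0.05,"dz":0,"twist":0,"grip":-1},{"dx":0.01,"dy":-0.085,"dz":0,"twist":0,"grip":-1},{"dx":0.014,"dy":-0.12,"dz":0,"twist":0,"grip":-1},{"dx":0.018,"dy":-0.155,"dz":0,"twist":0,"grip":-1}]' 25
python3 -m crank '[{"dx":0.004,"dy":-0.035,"dz":0,"twist":0,"grip":-1},{"dx":0.008,"dy":-0.07,"dz":0,"twist":0,"grip":-1},{"dx":0.012,"dy":-0.11,"dz":0,"twist":0,"grip":-1},{"dx":0.016,"dy":-0.14,"dz":0,"twist":0,"grip":-1},{"dx":0.017,"dy":-0.167,"dz":0,"twist":0,"grip":-1}]' 25
python3 -m crank '[{"dx":0,"dy":0,"dz":0,"twist":0,"grip":-1},{"dx":0,"dy":0,"dz":0,"twist":0,"grip":-1},{"dx":0,"dy":0,"dz":0,"twist":0,"grip":-1},{"dx":0,"dy":0,"dz":0,"twist":0,"grip":-1},{"dx":0,"dy":0,"dz":0,"twist":0,"grip":-1}]' 25
python3 - <<'E'
from h import *
ims=[]
for n in('scene','wrist'):
    s=arm.get_state();i=arm.grab_frame(n);np.save(f'pics/{n}3.npy',i);ims.append(i)
print(s['t'],s['eef_pos'],s['width'])
a=cv2.resize(ims[0][180:384,60:260],None,fx=1.9,fy=1.9)[:384]
cv2.imwrite('pics/c.png',np.hstack([a,cv2.resize(ims[1],(400,300))[np.minimum(np.arange(a.shape[0]),299)]])[:,:,::-1])
E
```

```text
t: 3.53
eef_pos: [0.4785, 0.1224, 0.1236]
ee_rot: [3.142, -0.0, 0.725]
force: [0.6, 0.3, 0.5]
width: 0.0163
gripper_force: 25.0
t: 3.95
eef_pos: [0.4776, 0.1219, 0.244]
ee_rot: [-3.141, 0.002, 0.725]
force: [0.8, 1.1, -2.9]
width: 0.0163
gripper_force: 25.0
t: 4.37
eef_pos: [0.4959, -0.0339, 0.2432]
ee_rot: [-3.141, 0.0, 0.726]
force: [0.9, 0.3, -1.9]
width: 0.0162
gripper_force: 25.0
t: 4.78
eef_pos: [0.5131, -0.2017, 0.2428]
ee_rot: [-3.14, 0.001, 0.724]
force: [0.9, 1.3, -3.0]
width: 0.0163
gripper_force: 25.0
t: 5.2
eef_pos: [0.5135, -0.1987, 0.2436]
ee_rot: [-3.141, -0.0, 0.727]
force: [-1.0, 0.0, -1.8]
width: 0.0164
gripper_force: 25.0
5.25 [ 0.51356795 -0.19874667  0.24367215] 0.01609641917501239
```

View pics/c.png

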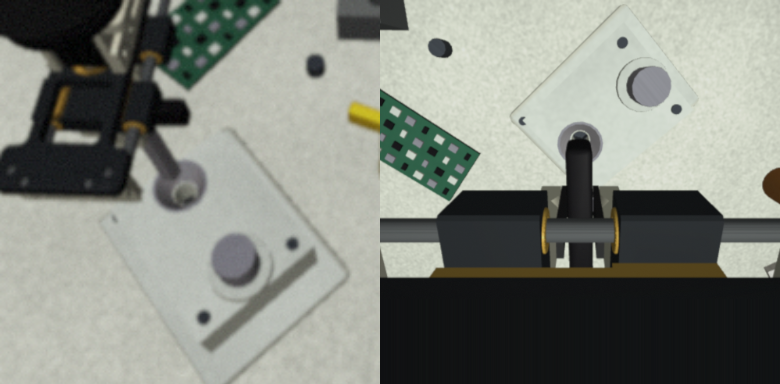

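The scene crop shows the key held upright with its tip right over the collar. In the wrist view the rim is centred at about (256,184). Triangulating the rim:

```bash
python3 - <<'E'
from h import *
s=arm.get_state();KW=cal('wrist',s)
print('wrist',plane(KW,(256,184),.103))
for n in('scene','top'):
    i=np.load(f'pics/{n}0.npy').astype(int);u,v=(155,277) if n=='scene' else (378,187)
    hsv=cv2.cvtColor(i.astype(np.uint8),cv2.COLOR_RGB2HSV);r=18
    z=np.zeros(i.shape[:2],bool);sl=np.s_[v-r:v+r,u-r:u+r];z[sl]=(i[sl].mean(2)<i[sl].mean(2).max()-35)
    z=cv2.morphologyEx(z.astype(np.uint8),cv2.MORPH_CLOSE,np.ones((5,5)))
    for c in cv2.findContours(z,cv2.RETR_EXTERNAL,cv2.CHAIN_APPROX_NONE)[0]:
        if cv2.contourArea(c)>200:
            b=cv2.fitEllipse(cv2.convexHull(c));print(n,b,plane(cal(n),b[0],.103))
E
```

```text
wrist [ 0.51278332 -0.19810448  0.103     ]
scene ((154.3326873779297, 277.4832763671875), (25.699058532714844, 29.90080451965332), 55.043251037597656) [ 0.51308473 -0.19816163  0.103     ]
top ((377.797119140625, 186.96136474609375), (23.435199737548828, 24.255817413330078), 115.7381820678711) [ 0.51468771 -0.19981024  0.103     ]
```

```bash
python3 -m crank '[{"dx":0,"dy":0,"dz":-0.01,"twist":0,"grip":-1},{"dx":0,"dy":0,"dz":-0.02,"twist":0,"grip":-1},{"dx":0,"dy":0,"dz":-0.03,"twist":0,"grip":-1},{"dx":0,"dy":0,"dz":-0.04,"twist":0,"grip":-1},{"dx":0,"dy":0,"dz":-0.045,"twist":0,"grip":-1}]' 25
python3 -m crank '[{"dx":0,"dy":0,"dz":-0.004,"twist":0,"grip":-1},{"dx":0,"dy":0,"dz":-0.008,"twist":0,"grip":-1},{"dx":0,"dy":0,"dz":-0.012,"twist":0,"grip":-1},{"dx":0,"dy":0,"dz":-0.015,"twist":0,"grip":-1},{"dx":0,"dy":0,"dz":-0.015,"twist":0,"grip":-1}]' 25
```

```text
t: 5.72
eef_pos: [0.5125, -0.1994, 0.1962]
ee_rot: [-3.139, 0.002, 0.725]
force: [-0.8, 0.4, -3.4]
width: 0.0157
gripper_force: 25.0
t: 6.13
eef_pos: [0.5132, -0.1996, 0.183]
ee_rot: [-3.141, 0.0, 0.725]
force: [-0.0, 0.1, -2.9]
width: 0.0164
gripper_force: 25.0
```

```bash
python3 -m crank '[{"dx":0,"dy":0,"dz":-0.005,"twist":0,"grip":-1},{"dx":0,"dy":0,"dz":-0.01,"twist":0,"grip":-1},{"dx":0,"dy":0,"dz":-0.015,"twist":0,"grip":-1},{"dx":0,"dy":0,"dz":-0.02,"twist":0,"grip":-1},{"dx":0,"dy":0,"dz":-0.022,"twist":0,"grip":-1}]' 25
python3 -m crank '[{"dx":0,"dy":0,"dz":0,"twist":0,"grip":-1},{"dx":0,"dy":0,"dz":0,"twist":0,"grip":-1},{"dx":0,"dy":0,"dz":-0.002,"twist":0,"grip":-1},{"dx":0,"dy":0,"dz":-0.004,"twist":0,"grip":-1},{"dx":0,"dy":0,"dz":-0.004,"twist":0,"grip":-1}]' 25
```

```text
t: 6.55
eef_pos: [0.513, -0.1996, 0.1605]
ee_rot: [-3.141, 0.001, 0.725]
force: [-0.3, 0.1, -2.9]
width: 0.0161
gripper_force: 25.0
t: 6.97
eef_pos: [0.5134, -0.1996, 0.1573]
ee_rot: [-3.141, 0.0, 0.725]
force: [0.2, 0.3, -2.6]
width: 0.0162
gripper_force: 25.0
```

```bash
python3 -m crank '[{"dx":0,"dy":0,"dz":0,"twist":0,"grip":-0.55},{"dx":0,"dy":0,"dz":0,"twist":0,"grip":-0.55},{"dx":0,"dy":0,"dz":0,"twist":0,"grip":-0.55},{"dx":0,"dy":0,"dz":-0.005,"twist":0,"grip":-0.55},{"dx":0,"dy":0,"dz":-0.01,"twist":0,"grip":-0.55}]' 25
python3 - <<'E'
from h import *
s=arm.get_state();print(s['width'],s['moment']);i=arm.grab_frame('scene');np.save('pics/s4.npy',i)
E
python3 -m crank '[{"dx":0,"dy":0,"dz":0,"twist":-5,"grip":-0.55},{"dx":0,"dy":0,"dz":0,"twist":-10,"grip":-0.55},{"dx":0,"dy":0,"dz":0,"twist":-15,"grip":-0.55},{"dx":0,"dy":0,"dz":0,"twist":-20,"grip":-0.55},{"dx":0,"dy":0,"dz":0,"twist":-25,"grip":-0.55}]' 25
python3 - <<'E'
from h import *
s=arm.get_state();print(s['width'],s['moment']);i=arm.grab_frame('scene');np.save('pics/s5.npy',i)
a=np.hstack([cv2.resize(np.load(f'pics/{n}.npy')[200:300,90:220],None,fx=3,fy=3) for n in('s4','s5')])
cv2.imwrite('pics/d.png',a[:,:,::-1])
E
```

```text
t: 7.38
eef_pos: [0.5138, -0.1997, 0.1477]
ee_rot: [3.141, -0.001, 0.726]
force: [-0.3, -0.7, 0.6]
width: 0.0198
gripper_force: 0.0
0.019825961834120536 [-0.09251477 -0.01172928  0.02016374]
t: 7.85
eef_pos: [0.5132, -0.1996, 0.1471]
ee_rot: [-3.141, 0.001, 0.285]
force: [0.4, -0.3, -0.6]
width: 0.0198
gripper_force: 9.4
0.01976775891441146 [-0.06275106  0.04482689  0.31805409]
```

View pics/d.png

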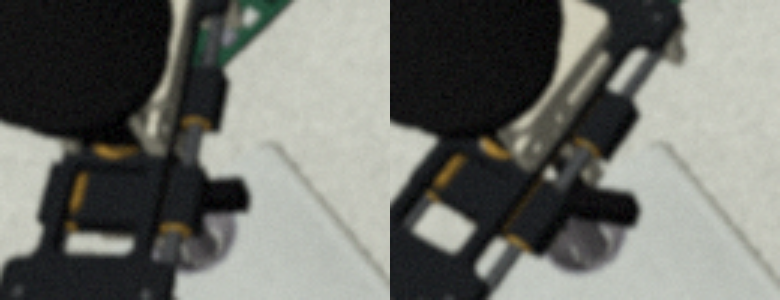

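The handle end appears lower in the second frame, and the 0.32 N m moment suggests the hex is engaged. I'll relieve the twist, open, raise and check the height.

```bash
python3 -m crank '[{"dx":0,"dy":0,"dz":0,"twist":3,"grip":-0.55},{"dx":0,"dy":0,"dz":0,"twist":6,"grip":-0.55},{"dx":0,"dy":0,"dz":0,"twist":9,"grip":-0.55},{"dx":0,"dy":0,"dz":0,"twist":9,"grip":-0.55},{"dx":0,"dy":0,"dz":0,"twist":9,"grip":-0.5}]' 25
python3 -m crank '[{"dx":0,"dy":0,"dz":0,"twist":0,"grip":-0.3},{"dx":0,"dy":0,"dz":0,"twist":0,"grip":0},{"dx":0,"dy":0,"dz":0,"twist":0,"grip":0},{"dx":0,"dy":0,"dz":0,"twist":0,"grip":0.2},{"dx":0,"dy":0,"dz":0,"twist":0,"grip":0.2}]' 25
python3 -m crank '[{"dx":0,"dy":0,"dz":0.02,"twist":0,"grip":0.2},{"dx":0,"dy":0,"dz":0.05,"twist":0,"grip":0.2},{"dx":0,"dy":0,"dz":0.09,"twist":0,"grip":0.2},{"dx":-0.02,"dy":0.03,"dz":0.1,"twist":0,"grip":0.2},{"dx":-0.04,"dy":0.06,"dz":0.1,"twist":0,"grip":0.2}]' 25
python3 -m crank '[{"dx":-0.02,"dy":0.035,"dz":0,"twist":0,"grip":0.2},{"dx":-0.04,"dy":0.07,"dz":0,"twist":0,"grip":0.2},{"dx":-0.05,"dy":0.105,"dz":0,"twist":0,"grip":0.2},{"dx":-0.05,"dy":0.14,"dz":0,"twist":0,"grip":0.2},{"dx":-0.05,"dy":0.16,"dz":0,"twist":0,"grip":0.2}]' 25
python3 - <<'E'
from h import *
ims=[]
for n in('scene','top'):
    i=arm.grab_frame(n);np.save(f'pics/{n}6.npy',i);ims.append(i)
a=cv2.resize(ims[0][130:330,100:350],None,fx=1.6,fy=1.6);b=cv2.resize(ims[1][120:240,300:430],None,fx=2.66,fy=2.66)
h=min(a.shape[0],b.shape[0]);cv2.imwrite('pics/e.png',np.hstack([a[:h],b[:h]])[:,:,::-1])
E
```

```text
t: 8.32
eef_pos: [0.5134, -0.1997, 0.1474]
ee_rot: [-3.141, 0.0, 0.446]
force: [-0.5, -0.2, 0.2]
width: 0.021
gripper_force: 0.0
t: 8.73
eef_pos: [0.5135, -0.1997, 0.1476]
ee_rot: [-3.142, -0.0, 0.446]
force: [-0.2, -0.0, 0.1]
width: 0.0489
gripper_force: 0.0
t: 9.15
eef_pos: [0.4754, -0.14, 0.2507]
ee_rot: [3.139, -0.005, 0.444]
force: [0.2, 1.0, 0.1]
width: 0.0524
gripper_force: 0.0
t: 9.57
eef_pos: [0.4228, 0.0227, 0.2483]
ee_rot: [-3.141, -0.002, 0.447]
force: [1.0, 0.1, 1.1]
width: 0.0525
gripper_force: 0.0
```

View pics/e.png

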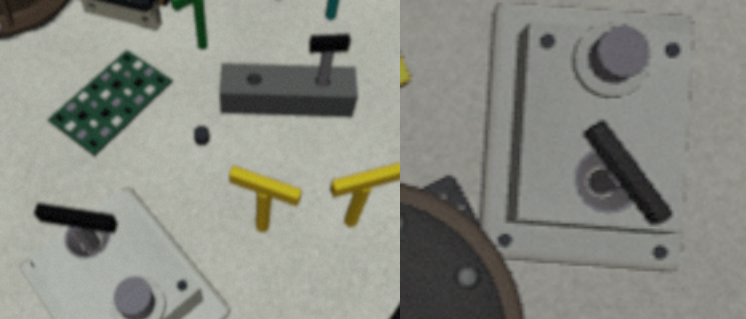

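The key stands in the collar: handle at about (75,217) in the scene crop and (628,172) in the top crop. The short key is still in the stand. Triangulating the handle height, with the in-stand views as reference:

```bash
python3 - <<'E'
from h import *
def c(n,f,roi):
    i=np.load(f'pics/{n}{f}.npy');r0,r1,c0,c1=roi;m=np.zeros(i.shape[:2],bool);m[r0:r1,c0:c1]=i[r0:r1,c0:c1].max(2)<45
    b=max(blobs(i,m),key=lambda b:b[1][0]*b[1][1]);return b
P={n:(lambda KT:KT[0]@np.linalg.inv(KT[1])[:3])(cal(n)) for n in('scene','top')}
for f,rs,rt in((0,(140,170,230,285),(190,240,200,255)),(6,(245,285,115,180),(160,207,360,405))):
    a,b=c('scene',f,rs),c('top',f,rt);print(a,b)
    X=cv2.triangulatePoints(P['scene'],P['top'],np.array(a[0]),np.array(b[0]));X=(X[:3]/X[3]).ravel()
    print(X)
    print([ (z,proj(cal('scene'),(*plane(cal('top'),b[0],z)[:2],z)).round(1).tolist()) for z in(.14,.15,.157,.17)])
E
```

```text
((259.0, 156.0), (10.0, 38.0), 90.0) ((222.18463134765625, 206.7996368408203), (42.521217346191406, 6.923744201660156), 46.46879959106445)
[0.47880013 0.12079503 0.14342865]
[(0.14, [259.2, 157.0]), (0.15, [258.9, 154.1]), (0.157, [258.6, 152.0]), (0.17, [258.2, 148.1])]
((146.61546325683594, 266.7784729003906), (50.12248611450195, 11.296320915222168), 9.090276718139648) ((384.8599853515625, 184.98001098632812), (43.799991607666016, 9.0), 53.13010025024414)
[ 0.51399424 -0.19968381  0.15828598]
[(0.14, [147.4, 273.3]), (0.15, [147.0, 269.8]), (0.157, [146.7, 267.3]), (0.17, [146.0, 262.5])]
```

The handle triangulates to z≈0.157 (0.155 after the reference offset), which matches home; not dropped in would be 0.170.

```bash
python3 -c "
from station import arm
print(arm.job_done())"
```

```text
the job is handed in; nothing more can be done
None
```

The job is handed in: the longer-handled key stands home in the set screw (handle height about 157 mm, as expected), the shorter key is still in the stand, and the arm is clear after about 10 s of the 48 s limit.

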